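# Close the ink pad and hold up the inked letter with tongs

## Robot

A 7-joint arm with a two-finger parallel gripper is mounted at the origin on a cart in front of the work surface, level with it; the furniture and walls round the work are solid. World frame = base frame: x ahead of the robot, y to its left, z up, the work surface at z = 0. Lengths are in m, angles in degrees, forces in N, time in s.
With the tool pointing down it reaches from about 0.425 to 0.875 m from the base axis. Payload 4.7 kg.
Tool frame: the origin (TCP) lies midway between the tips of the shut fingers; the grasp point (between the pads) lies 19 mm behind it; z points along the fingers, y is the direction in which the jaws open and shut (so a half turn about z gives the same grasp; the last joint's range is limited). The gripper opens to 87 mm and grips with 3 to 60 N. Pads are 19 mm wide; open, the fingers measure 117 mm over their backs; the gripper's body (75 mm by 190 mm) begins 51 mm behind the grasp point.
Start: joints at [71.11, 18.392, -4.016, 83.108, 1.295, 78.541, -3.26], TCP at [0.219, -0.612, 0.223] pointing down, gripper open.
Joint ranges: [-163.93, 163.93], [-17.29, 119.83], [-79.2, 71.16], [3.27, 140.29], [-89.18, 269.18], [5.43, 117.66], [-154.24, 154.24]. Speed limits (degrees/s): [147.25, 147.25, 180, 180, 180, 180, 180].

## Interface

Orientations are given as [roll, pitch, yaw] about the fixed x, y, z axes, in that order (R = Rz(yaw) Ry(pitch) Rx(roll)).
In Python, from cell import env gives the robot as it stands. The module is installed in compiled form; this text tells all that it offers.
- The arm moves only by the tool servo_tool, never from a script. Its argument "plan" is a list of rows, each a list of 3 entries, a list of its own where there are three numbers: the opening, from 0 (shut) to 1 (fully open), then the shift along the tool's x, y, z in cm, then the turn, a rotation vector about the tool's x, y, z in degrees. A call has 1 to 20 rows; each row shifts and turns the pose as measured when the row begins, along the tool's axes as they then stand; what a row does not reach is not made up. A row lasts 1/12 s, in which the tool goes at most 41.7 mm and 7.16 degrees, less where a joint would pass 70% of its speed; a pose out of reach is approached as far as the arm can. A call is refused whole if a number of a shift passes 4.17 or a number of a turn 7.16, either way. A call with a gripper value outside its range is refused whole. The fingers move at their own pace and stop on an object; "force" is the grip in N (left out, the last holds). Time passes only in rows, so rows that do not move let the fingers close. It gives the time, the measured TCP pose, the force and the opening at its end, in the units of the state.
- env.get_obs(): the state, without advancing time (a new reading comes with each control period).
- env.read_camera(name): name is "side" or "top"; returns a dict with "image" (420x560x3 uint8, blue, green, red), "fx", "fy", "cx", "cy" (pixels), "k1" (the pictures are not rectified: a ray, as slopes to the right and down, at radius r is drawn at 1 + k1 r^2 times it, then the intrinsics apply), "rvec" (rotation vector, rad) and "tvec" (3), from world to camera coordinates, as OpenCV has them. Camera axes: x right, y down, z forward; pixel columns grow to the right and rows downward; lengths in m; the calibration is good to about 2 mm. A picture is of the moment at which its call begins. There is no depth.
- env.sign_off(): hands the job in, once; it reports no verdict.
The state is a dict: "time_s": time; "qpos": joint angles; "joint_velocities": joint speeds; "effort": joint torques, N m; "tool_pos": TCP position; "tool_rot": TCP orientation; "force": force on the tool from outside, world axes, zero at the start; "wrist_torque": the same for the moment, N m; "grip_width": finger opening in m.
Only numpy, scipy, OpenCV 4.12 (cv2) and the standard library are available. Lean on these libraries where they do the work, as an engineer would, in place of code of your own. Each camera call takes 0.05 s, during which the arm holds its last target. There are 200 camera calls.

## Task

The narrowest of the three wooden printing letters in the middle of the table (not those by the drawer cabinet) has just been inked: first shut the ink pad's lid fully so that the pad does not dry out, then take the sprung tongs, close their tips on the sides of that letter and lift it, roughly level with its face up, at least 6 cm clear of the table. Only the tongs may touch the inked letter, not the gripper, and the other two letters stay where they lie. The job finishes while you are still holding the letter up, still, in the squeezed tongs.

Things in the scene. Friction and masses are not known exactly. Their poses are not given: they have to be found in the camera images.
- ink_pad: flat stamp pad, a black tray 90 (x) x 120 (y) x 18 mm high with a grey felt pad inside and a grey lid; fixed to the table. Origin: centre of its underside on the table; x points to the hinge side (away from the robot), z up
- ink_pad_lid (a joint): lid hinge, rad: 0 = shut flat, grows as it opens (starts 0.45 to 0.8). Axis along the tray's y at x = +45, z = 18.5 mm of the tray; the lid, 90 x 122 x 6 mm plus an 8 mm tab at its free edge, reaches from there to the tray's -x side. Stays at any angle (stiff hinge, no catch); 1 to 3 N straight down on it, e.g. 35 mm from the hinge, shuts it; its top is then 25 mm above the table
- lid_middle (a point): centre of the lid's upper face; 46 mm from the hinge axis, moves with the lid
- tongs_grip (a point): point midway between the two arms of the tongs where they are pinched from outside, 12 mm above the table; axes as tongs. Outside width over the arms here: 60 mm relaxed, 44 mm when the tips are 32 mm apart. The spring pushes back on each finger with about 6 N at first, 9 N when the tips are 32 mm apart; the gripper's opening sets that of the tongs
- tongs_tips (a point): point midway between the rubber-lined tip pads (40 mm long, 22 mm tall), 80 mm ahead (x) of tongs_grip, 12 mm above the table. Clear gap between the pads here: 62 mm relaxed, shrinking by 1.9 mm per mm that the width at tongs_grip is squeezed
- tongs_left (a joint): squeeze angle of the left arm, rad: 0 = relaxed, fully open; grows as the tongs are squeezed, 0.09 with the tips 32 mm apart, end stop 0.16. The right arm moves alike, mirrored
- letter_narrow_centre (a point): centre of the narrowest wooden printing letter (the inked one): brown wood block, 52 (x) x 32 (y) x 20 mm high with a black raised character on top (23 mm in all), 40 g, lying face up on the table; the point is 10 mm above its underside. The tongs take it across its 32 mm (y) width, with their length along its x
- letter_medium_centre (a point): centre of another wooden letter, 52 (x) x 42 (y) x 20 mm block, face up on the table; to be left alone
- letter_wide_centre (a point): centre of the largest wooden letter, 60 (x) x 48 (y) x 20 mm block, face up on the table; to be left alone
- letter_narrow: the narrowest wooden letter itself; origin at the centre of its underside
- tongs: steel tongs (90 g, balanced at tongs_grip) lying on edge: two flat arms 24 mm tall (z), 4 mm thick, joined by a bow at the back (x = -105 mm); arms end at x = +101 mm. Origin on the table 12 mm under tongs_grip; x along the tongs to the tips, y the closing direction, z up. Pinching faces run from x = -25 to +50 mm, splay out 0.09 rad each when relaxed, and are parallel when the tips are 32 mm apart

How it is judged (in metres and radians):
On the way, in this order (a step that is already met when the one before it is completed fails the run):
1. the ink pad's lid is shut, the letter not yet lifted (value of joint ink_pad_lid below 0.05 rad and height (world z) of letter_narrow_centre below 0.02 m), for 0.2 s.
2. the narrow letter is up in the tongs (height (world z) of letter_narrow_centre above 0.06 m and contact force between letter_narrow and tongs above 0.6 N and contact force between the fingers and tongs above 1 N and contact force between each of the fingers, the arm and letter_narrow below 0.1 N and x of letter_narrow_centre in the frame of tongs_tips between -0.035 and 0.035 m and y of letter_narrow_centre in the frame of tongs_tips between -0.015 and 0.015 m and z of letter_narrow_centre in the frame of tongs_tips between -0.02 and 0.02 m and angle between letter_narrow_centre's own z axis and vertical below 0.35 rad and height (world z) of tongs_tips above 0.05 m and height (world z) of tongs_grip above 0.04 m), for 0.2 s.
At the end, for the whole second after the job is handed in: lid shut (under 0.06 rad); narrow letter clamped between the tongs' tips (its centre within 35 mm along, 15 mm across, 20 mm in height of their midpoint), centre over 60 mm above the table, tilted under 0.35 rad, at rest; the fingers hold the tongs and do not touch the letter (all of step 2 and value of joint ink_pad_lid below 0.06 rad and linear speed of each of letter_narrow, tongs below 0.03 m/s); the arm keeps its last pose, push and grip.
It fails at once if the gripper or arm touches the inked letter (contact force between any of the fingers, the arm and letter_narrow above 0.5 N).
It fails at once if another letter is pushed out of place (25 mm) (distance of any of letter_medium_centre, letter_wide_centre from where it was at the start of the episode above 0.025 m).
It also fails if it takes over 51 s, if anything falls off the work surface, if the arm or the gripper's body presses on something with over 40 N, if the wrist force passes 120 N, or if a joint passes its speed limit or range.

## Working session

There is one attempt and no reset: what is moved stays moved. The work goes in short steps, Python scripts to look and compute and a tool call to move; the robot and the scene stay as the last step left them, time stands still between calls to the robot, and variables do not carry over. Pictures are saved under pics/ and viewed, about 8 in all and at most 12, crops included, and the job is handed in when it is done.

Besides the shell and the picture viewer there is one more tool, called after "Request:" in YAML: its name, and indented under it one key for each argument. servo_tool: Moves the arm, as the interface text tells. Its arguments: {"type":"object","properties":{"plan":{"type":"array"},"force":{"type":"number"}},"required":["plan"]}

```bash
mkdir -p pics
cat > h.py <<'E'
import numpy as np, cv2
from cell import env
def cam(n): return env.read_camera(n)
def ray(c,u,v):
    x=(u-c["cx"])/c["fx"]; y=(v-c["cy"])/c["fy"]; a,b=x,y
    for _ in range(30):
        k=1+c["k1"]*(a*a+b*b); a,b=x/k,y/k
    R=cv2.Rodrigues(np.array(c["rvec"],float))[0]; t=np.array(c["tvec"],float).ravel()
    return -R.T@t, R.T@np.array([a,b,1.])
def onplane(c,u,v,z):
    o,d=ray(c,u,v); return o+d*(z-o[2])/d[2]
def proj(c,P):
    R=cv2.Rodrigues(np.array(c["rvec"],float))[0]
    p=R@np.array(P,float)+np.array(c["tvec"],float).ravel(); a,b=p[:2]/p[2]; k=1+c["k1"]*(a*a+b*b)
    return np.array([a*k*c["fx"]+c["cx"],b*k*c["fy"]+c["cy"]])
E
python3 - <<'E'
from h import *
for n in("top","side"):
    c=cam(n); cv2.imwrite(f"pics/{n}0.png",c["image"])
    print(n,{k:v for k,v in c.items() if k!="image"},ray(c,280,210))
print(env.get_obs())
E
```

```text
top {'fx': 459.7631389173253, 'fy': 459.7631389173253, 'cx': 280.3232685723903, 'cy': 208.44119524005004, 'k1': -0.14729472045334896, 'rvec': array([ 2.16515402, -2.12697341,  0.18685512]), 'tvec': array([-0.03668197,  0.52180628,  1.20955235])} (array([ 0.32516124, -0.00970125,  1.27703574]), array([ 0.15426433, -0.01350162, -0.98794343]))
side {'fx': 393.3084908512215, 'fy': 393.3084908512215, 'cx': 279.0195950576312, 'cy': 210.63233150614303, 'k1': 0.039616083693053084, 'rvec': array([ 0.4522053 , -2.48008598,  1.57998131]), 'tvec': array([0.48404803, 0.1210112 , 0.8086611 ])} (array([0.23364909, 0.80737453, 0.44320813]), array([ 0.29632391, -0.85555459, -0.42453184]))
{'time_s': 0.1, 'qpos': array([71.11110428, 18.43507621, -4.01620062, 83.16698796,  1.29662857,
       78.54285425, -3.2613363 ]), 'joint_velocities': array([-0.04274172, -0.19271422, -0.0228335 , -0.19294329,  0.01833719,
        0.02627918,  0.01409279]), 'effort': array([-3.73662160e-04, -4.92571378e+01, -4.05887989e-01, -3.13398957e+01,
       -6.40452141e-02,  3.95718834e-02,  6.34483467e-05]), 'tool_pos': array([ 0.2188588 , -0.61151496,  0.22157611]), 'tool_rot': array([-1.79900409e+02,  6.90670734e-03,  1.96980994e+01]), 'force': array([-0.36072771,  0.68934062, -0.21990769]), 'wrist_torque': array([-0.05729162,  0.00577744, -0.00802057]), 'grip_width': 0.08710085552315507}
```

View pics/top0.png

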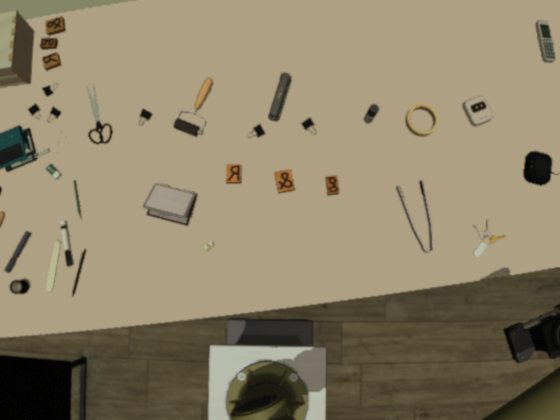

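View pics/side0.png

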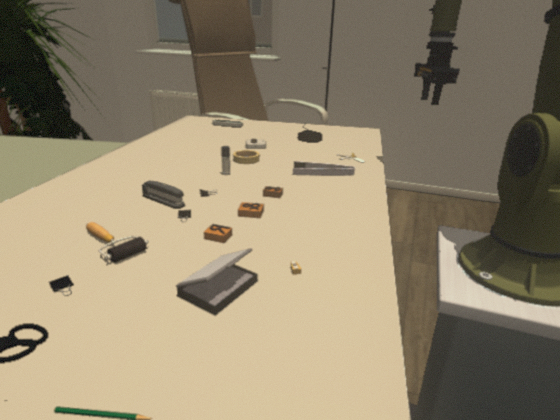

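The top view shows the ink pad at about (170,203). The letters are at (234,174), (285,181) and (332,186), with the last the narrowest. The tongs have their bow at (428,250) and tips at (400,187) and (422,182), pointing away from the robot.

```bash
cat > m.py <<'E'
from h import *
def letters(c,z=0.02,roi=(200,140,380,220)):
    hsv=cv2.cvtColor(c["image"],cv2.COLOR_BGR2HSV); m=((hsv[...,1]>120)|(hsv[...,2]<90)).astype(np.uint8)
    m=cv2.morphologyEx(m,cv2.MORPH_CLOSE,np.ones((3,3)))
    x0,y0,x1,y1=roi; k=np.zeros_like(m); k[y0:y1,x0:x1]=m[y0:y1,x0:x1]
    out=[]
    for ct in cv2.findContours(k,cv2.RETR_EXTERNAL,cv2.CHAIN_APPROX_NONE)[0]:
        if cv2.contourArea(ct)<60: continue
        P=np.array([onplane(c,*p[0],z)[:2] for p in ct])*1000
        r=cv2.minAreaRect(P.astype(np.float32)); out.append((ct.reshape(-1,2).mean(0),r))
    return out
E
python3 - <<'E'
from m import *
c=cam("top"); im=c["image"]
for l in letters(c): print(l)
hsv=cv2.cvtColor(im,cv2.COLOR_BGR2HSV)
for p in [(400,187),(422,182),(428,250),(431,249),(412,220)]: print(p,im[p[1],p[0]],onplane(c,*p,0.024))
a=cv2.resize(im[165:265,385:445],None,fx=6,fy=6,interpolation=cv2.INTER_CUBIC)
b=cv2.resize(im[175:235,135:205],None,fx=6,fy=6,interpolation=cv2.INTER_CUBIC)
o=np.zeros((600,790,3),np.uint8);o[:,:360]=a;o[:360,365:785]=b
cv2.imwrite("pics/c1.png",o)
E
```

```text
(array([332.07843137, 184.7254902 ]), ((595.9549560546875, -171.5996551513672), (51.447731018066406, 31.276060104370117), 6.973175525665283))
(array([284.04411765, 180.57352941]), ((605.1153564453125, -37.00631332397461), (60.61163330078125, 46.196998596191406), 11.762370109558105))
(array([233.18644068, 173.3559322 ]), ((622.607177734375, 106.72341918945312), (49.439109802246094, 39.436946868896484), 1.83470618724823))
(400, 187) [112 135 147] [ 0.59295516 -0.36452974  0.024     ]
(422, 182) [101 112 121] [ 0.60903428 -0.42926362  0.024     ]
(428, 250) [114 133 143] [ 0.41597229 -0.44049071  0.024     ]
(431, 249) [70 79 88] [ 0.41883519 -0.44924533  0.024     ]
(412, 220) [136 158 171] [ 0.49950359 -0.39655601  0.024     ]
```

View pics/c1.png

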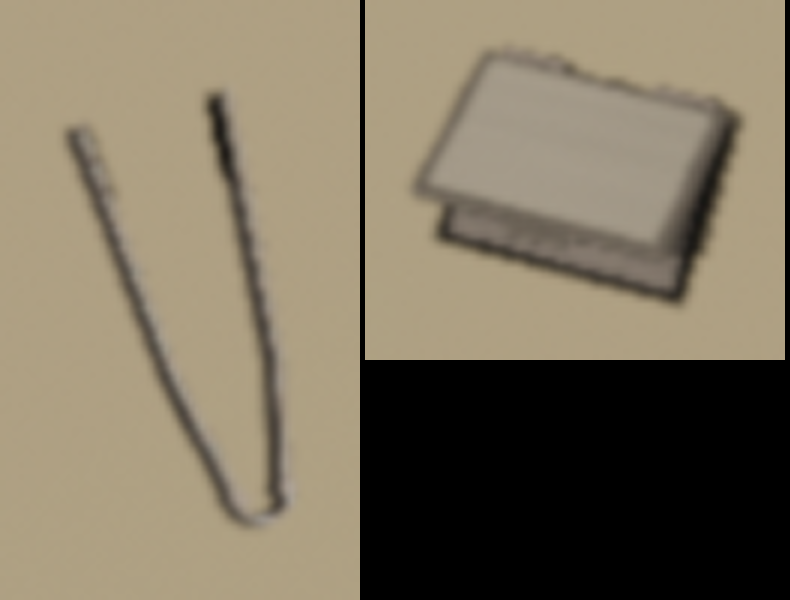

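The crop shows the tongs' tips at px (398,186.7) and (421,180.8), and the bow at (427.5,251.7). The tray's front corners are at (147.5,214.7) and (187.8,225), and its hinge-side corners at about (155.8,183.7) and (197,194).

Run:
```python
from h import *
c=cam("top")
f=lambda u,v,z:onplane(c,u,v,z)[:2]
L,R,B=f(398,186.7,.02),f(421,180.8,.02),f(427.5,251.7,.02)
T=(L+R)/2; d=T-B; print("tongs",L,R,B,np.linalg.norm(d),np.degrees(np.arctan2(d[1],d[0])),"grip",B+d/np.linalg.norm(d)*.105, "by tips",T-d/np.linalg.norm(d)*.101)
a,b=f(147.5,214.7,.012),f(187.8,225,.012); h1,h2=f(155.8,183.7,.02),f(197,194,.02)
e=a-b; y=e/np.linalg.norm(e); x=np.array([y[1],-y[0]]); print("pad",a,b,np.linalg.norm(e),"h",h1,h2,np.degrees(np.arctan2(x[1],x[0])),"centre",(a+b)/2+x*.045, "hinge",(a+b)/2+x*.09,(h1+h2)/2)
```

```text
tongs [ 0.59454037 -0.35987947] [ 0.61337151 -0.42778299] [ 0.41150095 -0.44029536] 0.19798444196433418 13.573101839202772 grip [ 0.51356844 -0.41565335] by tips [ 0.50577674 -0.41753449]
pad [0.50222174 0.34405487] [0.47560156 0.22847254] 0.11860821895514816 h [0.58957145 0.32364762] [0.56214826 0.20529026] -12.969824540335706 centre [0.53276363 0.276164  ] hinge [0.5766156  0.26606429] [0.57585985 0.26446894]
```

Request:
servo_tool:
  plan:
    - [0,[3.1,-2.25,0],[0,0,0]]
    - [0,[3.1,-2.25,0],[0,0,0]]
    - [0,[3.1,-2.25,0],[0,0,0]]
    - [0,[3.1,-2.25,0],[0,0,0]]
    - [0,[3.1,-2.25,0],[0,0,0]]
    - [0,[3.1,-2.25,0],[0,0,0]]
    - [0,[3.1,-2.25,0],[0,0,0]]
    - [0,[3.1,-2.25,0],[0,0,0]]
    - [0,[3.1,-2.25,0],[0,0,0]]
    - [0,[3.1,-2.25,0],[0,0,0]]
    - [0,[3.1,-2.25,0],[0,0,0]]
    - [0,[3.1,-2.25,0],[0,0,0]]
    - [0,[3.1,-2.25,0],[0,0,0]]
    - [0,[1.6,-3.6,0.3],[0,0,0]]
    - [0,[1.6,-3.6,0.3],[0,0,0]]
    - [0,[1.6,-3.6,0.3],[0,0,0]]
    - [0,[1.6,-3.6,0.3],[0,0,0]]
    - [0,[1.6,-3.6,0.3],[0,0,0]]
    - [0,[1.6,-3.6,0.3],[0,0,0]]

```text
time_s: 1.78
tool_pos: [0.5301, 0.0518, 0.1974]
tool_rot: [179.8, 0.2, 18.3]
force: [1.8, 0.8, 0.2]
grip_width: 0.0007
```

Request:
servo_tool:
  plan:
    - [0,[1.2,-3.5,0.8],[0,0,0]]
    - [0,[1.2,-3.5,0.8],[0,0,0]]
    - [0,[1.2,-3.5,0.8],[0,0,0]]
    - [0,[1.2,-3.5,0.8],[0,0,0]]
    - [0,[1.2,-3.5,0.8],[0,0,0]]
    - [0,[1.2,-3.5,0.8],[0,0,0]]
    - [0,[0,0,2],[0,0,0]]
    - [0,[0,0,2],[0,0,0]]
    - [0,[0,0,2],[0,0,0]]

```text
time_s: 2.53
tool_pos: [0.5299, 0.3009, 0.0893]
tool_rot: [-179.7, -0.5, 19.2]
force: [0.9, 0.6, -0.2]
grip_width: 0.0007
```

Request:
servo_tool:
  plan:
    - [0,[-0.4,1.2,1],[0,0,0]]
    - [0,[-0.4,1.0,1],[0,0,0]]
    - [0,[0,0,1],[0,0,0]]
    - [0,[0,0,1],[0,0,0]]
    - [0,[0,0,0.8],[0,0,0]]
    - [0,[0,0,0.6],[0,0,0]]
    - [0,[0,0,0.5],[0,0,0]]
    - [0,[0,0,0.3],[0,0,0]]
    - [0,[0,0,0.3],[0,0,0]]

```text
time_s: 3.28
tool_pos: [0.5293, 0.2726, 0.0246]
tool_rot: [179.9, -0.2, 18.9]
force: [-8.5, -5.8, 22.1]
grip_width: 0.0003
```

Request:
servo_tool:
  plan:
    - [0,[0,0,0],[0,0,0]]
    - [0,[0,0,0],[0,0,0]]
    - [0,[0,0,-3],[0,0,0]]
    - [0,[0,0,-3],[0,0,0]]
    - [0,[0,0,-3],[0,0,0]]
    - [0,[0,0,-3],[0,0,0]]
    - [0,[0,0,-1],[0,0,0]]
    - [1,[-1.4,3.8,0],[0,0,0]]
    - [1,[-1.4,3.8,0],[0,0,0]]
    - [1,[-1.4,3.8,0],[0,0,0]]
    - [1,[-1.4,3.8,0],[0,0,0]]
    - [1,[-1.4,3.8,0],[0,0,0]]
    - [1,[-1.4,3.8,0],[0,0,0]]
    - [1,[-1.4,3.8,0],[0,0,0]]
    - [1,[-1.4,3.8,0],[0,0,0]]
    - [1,[-1.4,3.8,0],[0,0,0]]
    - [1,[-1.4,3.8,0],[0,0,0]]
    - [1,[0,0,0],[0,0,0]]

```text
time_s: 4.78
tool_pos: [0.5231, -0.139, 0.1536]
tool_rot: [-180.0, -0.7, 19.7]
force: [-1.5, -0.8, 0.3]
grip_width: 0.0659
```

Run:
```python
from m import *
c=cam("side"); s=c["image"][225:330,150:290]; cv2.imwrite("pics/lid.png",cv2.resize(s,None,fx=4,fy=4,interpolation=cv2.INTER_CUBIC))
c=cam("top"); print(letters(c)); print(env.get_obs()["tool_pos"])
```

```text
[(array([233.36666667, 173.5       ]), ((622.6112060546875, 106.48931884765625), (48.9770393371582, 39.6300163269043), 1.0597171783447266)), (array([335.1122807, 178.4877193]), ((612.6370849609375, -158.9777374267578), (227.81764221191406, 295.19635009765625), 1.0286445617675781))]
[ 0.52390585 -0.13080737  0.15373682]
```

View pics/lid.png

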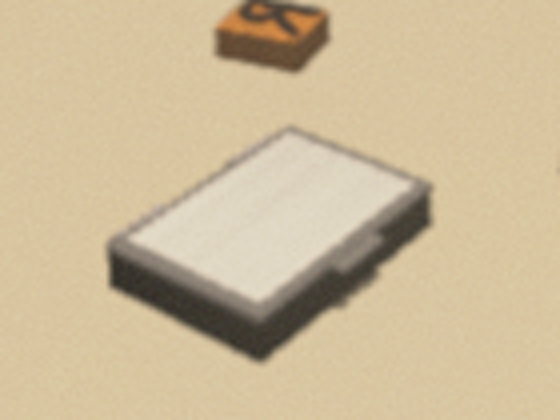

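The lid lies flat and shut on the tray.

Request:
servo_tool:
  plan:
    - [1,[-1.5,3.7,0],[0,0,0]]
    - [1,[-1.5,3.7,0],[0,0,0]]
    - [1,[-1.5,3.7,0],[0,0,0]]
    - [1,[-1.5,3.7,0],[0,0,0]]
    - [1,[-1.5,3.7,0],[0,0,0]]
    - [1,[-1.2,2.8,0],[0,0,0]]
    - [1,[-0.8,1.6,1],[0,0,3]]
    - [1,[0,0,1],[0,0,3]]
    - [1,[0,0,0],[0,0,0]]
    - [1,[0,0,0],[0,0,0]]

```text
time_s: 5.72
tool_pos: [0.5259, -0.3675, 0.1254]
tool_rot: [-179.3, -1.1, 15.7]
force: [-0.2, -0.3, 0.2]
grip_width: 0.087
```

Run:
```python
from m import *
c=cam("top"); o=env.get_obs(); print(o["tool_pos"],o["tool_rot"],o["grip_width"])
a=cv2.resize(c["image"][150:270,360:460],None,fx=4,fy=4); c=cam("side")
b=cv2.resize(c["image"][60:220,230:400],None,fx=3,fy=3); q=np.zeros((480,910,3),np.uint8); q[:,:400]=a; q[:,400:910]=b; cv2.imwrite("pics/d.png",q[:,:790])
for l in letters(cam("top")): print(l)
```

```text
[ 0.52609395 -0.36652441  0.12538201] [-179.23138028   -1.11733679   15.77021069] 0.08681746526981854
(array([332.09803922, 184.74509804]), ((595.9451904296875, -171.81344604492188), (51.05025100708008, 31.267379760742188), 7.964254379272461))
(array([284.02941176, 180.57352941]), ((604.7958984375, -36.84226989746094), (59.98212432861328, 45.951297760009766), 12.533051490783691))
(array([233.25423729, 173.3559322 ]), ((622.6107177734375, 106.50773620605469), (48.97584533691406, 39.59304428100586), 1.057094693183899))
```

View pics/d.png

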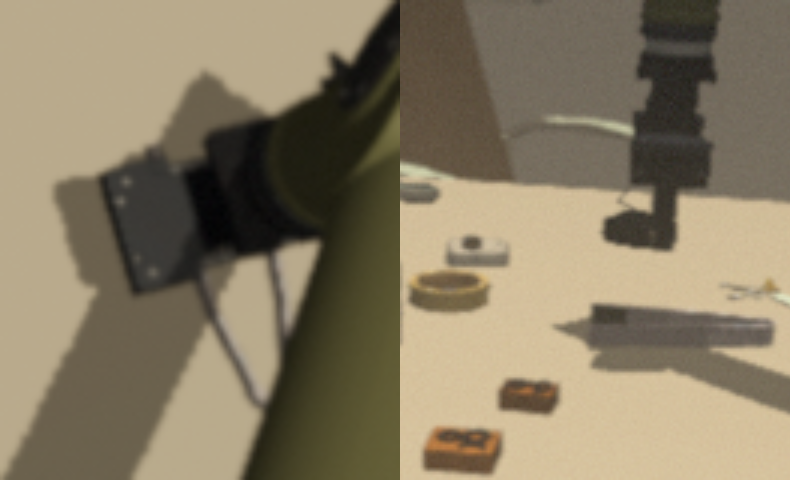

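Request:
servo_tool:
  plan:
    - [1,[-1.0,1.5,1],[-0.3,-0.4,1]]
    - [1,[-1.0,1.5,1],[-0.3,-0.4,1]]
    - [1,[-0.9,1.4,1],[-0.2,-0.3,0]]
    - [1,[0,0,1],[0,0,0]]
    - [1,[0,0,0],[0,0,0]]
    - [1,[0,0,0],[0,0,0]]

```text
time_s: 6.37
tool_pos: [0.5091, -0.421, 0.0828]
tool_rot: [179.7, 0.0, 13.8]
force: [0.3, -0.1, -0.1]
grip_width: 0.0872
```

Request:
servo_tool:
  plan:
    - [1,[0.2,-0.4,1.5],[0,0,0]]
    - [1,[0,0,1.5],[0,0,0]]
    - [1,[0,0,1.5],[0,0,0]]
    - [1,[0,0,1.2],[0,0,0]]
    - [1,[0,0,0.8],[0,0,0]]
    - [1,[0,0,0.5],[0,0,0]]
    - [1,[0,0,0.2],[0,0,0]]
    - [1,[0,0,0],[0,0,0]]

```text
time_s: 7.03
tool_pos: [0.5119, -0.4158, 0.0083]
tool_rot: [179.7, -0.1, 13.9]
force: [-0.8, -0.6, 0.4]
grip_width: 0.0871
```

Request:
servo_tool:
  plan:
    - [1,[0,0,0.4],[0,0,0]]
    - [1,[0,0,0.1],[0,0,0]]
    - [0.62,[0,0,0],[0,0,0]]
    - [0.62,[0,0,0],[0,0,0]]
    - [0.62,[0,0,0],[0,0,0]]
    - [0.62,[0,0,0],[0,0,0]]
    - [0.62,[0,0,0],[0,0,0]]
    - [0.62,[0,0,0],[0,0,0]]
    - [0.62,[0,0,0],[0,0,0]]
  force: 40

```text
time_s: 7.78
tool_pos: [0.5139, -0.4173, 0.0062]
tool_rot: [179.4, -0.3, 13.9]
force: [-0.2, -0.0, -0.3]
grip_width: 0.055
```

Request:
servo_tool:
  plan:
    - [0.6,[0,0,0],[0,0,0]]
    - [0.6,[0,0,0],[0,0,0]]
    - [0.6,[0,0,-0.6],[0,0,0]]
    - [0.6,[0,0,-1],[0,0,0]]
    - [0.6,[0,0,-1],[0,0,0]]
    - [0.6,[0,0,-1],[0,0,0]]
    - [0.6,[0,0,-1],[0,0,0]]
    - [0.6,[0,0,-1],[0,0,0]]
    - [0.6,[0,0,-0.5],[0,0,0]]
    - [0.6,[0,0,0],[0,0,0]]

```text
time_s: 8.62
tool_pos: [0.5139, -0.4171, 0.0755]
tool_rot: [179.3, -0.4, 13.9]
force: [-0.1, 0.2, -0.7]
grip_width: 0.0524
```

Run:
```python
from m import *
c=cam("top"); o=env.get_obs(); print(o["tool_pos"],o["tool_rot"],o["grip_width"])
a=cv2.resize(c["image"][150:270,360:460],None,fx=4,fy=4); c=cam("side")
b=cv2.resize(c["image"][60:220,250:380],None,fx=3,fy=3); q=np.zeros((480,790,3),np.uint8); q[:,:400]=a; q[:,400:790]=b; cv2.imwrite("pics/e.png",q)
```

```text
[ 0.51394654 -0.41702014  0.075134  ] [179.34290314  -0.37789618  13.87106016] 0.05245784540535221
```

View pics/e.png

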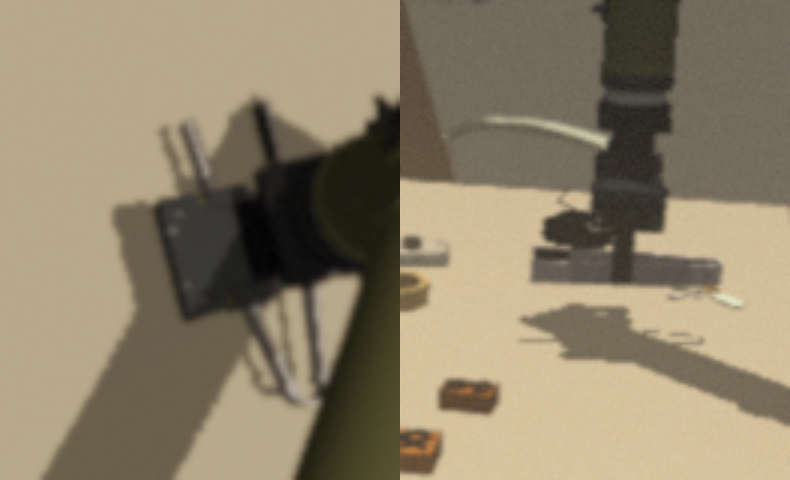

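The tongs are off the table and held level. The tip ends are at top px (406.8,181.2) and (424.8,175), and the bow is at (435,250).

Run:
```python
from m import *
c=cam("top"); o=env.get_obs(); p=o["tool_pos"][:2]; yaw=np.radians(o["tool_rot"][2])
f=lambda u,v:onplane(c,u,v,.088)[:2]
L,R,B=f(406.8,181.2),f(424.8,175),f(435,250); T=(L+R)/2; d=T-B; n=np.linalg.norm(d); a=np.arctan2(d[1],d[0])
tips=B+d/n*.185; tips2=T-d/n*.021
print(L,R,B,n,np.degrees(a),tips,tips2)
ux=np.array([np.cos(yaw),np.sin(yaw)]);uy=np.array([ux[1],-ux[0]])
for t in(tips,tips2): print("tips in tool",(t-p)@ux,(t-p)@uy)
# target TCP for yaw so that tongs yaw=7.5
off=(tips+tips2)/2-p; dy=np.radians(7.5)-a; r=np.array([[np.cos(dy),-np.sin(dy)],[np.sin(dy),np.cos(dy)]])
print("target TCP",np.array([.596,-.1717])-r@off,"turn deg",np.degrees(dy))
```

```text
[ 0.59566455 -0.36564559] [ 0.61415587 -0.4164545 ] [ 0.4114953  -0.43773617] 0.19896965307921116 13.57036910301732 [ 0.59133056 -0.39432788] [ 0.58449648 -0.39597747]
tips in tool 0.0813552014457856 -0.002545794585876842
tips in tool 0.07432495334132498 -0.002583069461781393
target TCP [ 0.51922901 -0.18480989] turn deg -6.07036910301732
```

Request:
servo_tool:
  plan:
    - [0.6,[0.3,-1,0],[0,0,0.6]]
    - [0.6,[0.5,-2,0],[0,0,0.6]]
    - [0.6,[0.5,-2,0],[0,0,0.6]]
    - [0.6,[0.5,-2,0],[0,0,0.6]]
    - [0.6,[0.5,-2,0],[0,0,0.6]]
    - [0.6,[0.5,-2,0],[0,0,0.6]]
    - [0.6,[0.5,-2,0],[0,0,0.6]]
    - [0.6,[0.5,-2,0],[0,0,0.6]]
    - [0.6,[0.5,-2,0],[0,0,0.6]]
    - [0.6,[0.5,-2,0],[0,0,0.6]]
    - [0.6,[0.2,-1,0],[0,0,0.4]]
    - [0.6,[0.1,-0.5,0],[0,0,0]]
    - [0.6,[0,0,0],[0,0,0]]
    - [0.6,[0,0,0],[0,0,0]]

```text
time_s: 9.93
tool_pos: [0.5165, -0.1827, 0.0603]
tool_rot: [-179.6, 0.7, 7.0]
force: [-0.6, 0.6, -1.2]
grip_width: 0.0526
```

Request:
servo_tool:
  plan:
    - [0.6,[0.2,0.2,0.5],[-0.4,0.7,0]]
    - [0.6,[0,0,0.5],[0,0,0]]
    - [0.6,[0,0,0.5],[0,0,0]]
    - [0.6,[0,0,0.3],[0,0,0]]
    - [0.6,[0,0,0],[0,0,0]]
    - [0.6,[0,0,0],[0,0,0]]

```text
time_s: 10.43
tool_pos: [0.517, -0.1893, 0.0388]
tool_rot: [179.9, 0.0, 6.6]
force: [0.2, 0.5, -0.8]
grip_width: 0.0523
```

Run:
```python
from m import *
c=cam("top"); o=env.get_obs(); print(o["tool_pos"],o["tool_rot"],o["grip_width"])
a=cv2.resize(c["image"][155:255,300:380],None,fx=5,fy=5,interpolation=cv2.INTER_CUBIC); c=cam("side")
b=cv2.resize(c["image"][120:245,220:317],None,fx=4,fy=4,interpolation=cv2.INTER_CUBIC); q=np.zeros((500,788,3),np.uint8); q[:,:400]=a; q[:,400:788]=b; cv2.imwrite("pics/f.png",q)
```

```text
[ 0.51699727 -0.18932769  0.03884434] [1.79899904e+02 4.52989571e-02 6.58980817e+00] 0.05253612981421902
```

View pics/f.png

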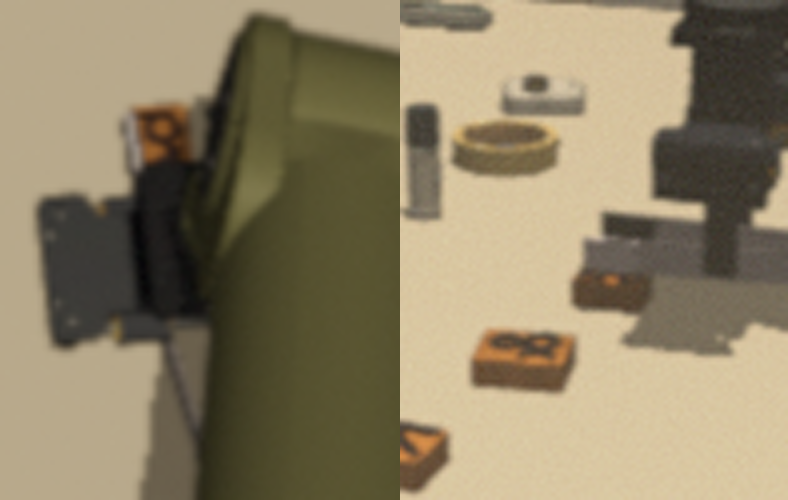

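The tips straddle the letter, seen in the crop at about (163,135). I'll zoom in to check the centring.

Run:
```python
from m import *
c=cam("top")
cv2.imwrite("pics/g.png",cv2.resize(c["image"][168:194,318:348],None,fx=20,fy=20,interpolation=cv2.INTER_CUBIC))
for n,P in dict(let=[.596,-.1717,.02],lf=[.6238,-.1842+.0318,.02],rf=[.6198,-.1842-.0,.02]).items(): print(n,(proj(c,P)-[318,168])*20)
o=env.get_obs(); p=o["tool_pos"]; y=np.radians(6.6); ux=np.array([np.cos(y),np.sin(y)]); uy=np.array([-np.sin(y),np.cos(y)])
# predicted tongs tip pads inner edges at top (gap 47), tip end 98.. ahead
for s in(1,-1):
  for k in(.061,.099): q=p[:2]+ux*k+uy*(.0025+s*.0235); print(s,k,(proj(c,[*q,p[2]+.018])-[318,168])*20)
```

```text
let [281.55185108 334.03247157]
lf [144.37821406 137.73200152]
rf [369.31448169 170.46620905]
1 0.061 [203.30577889 425.14919155]
1 0.099 [170.97763781 153.29965034]
-1 0.061 [544.4457685  393.44424032]
-1 0.099 [510.47849421 122.45676616]
```

View pics/g.png

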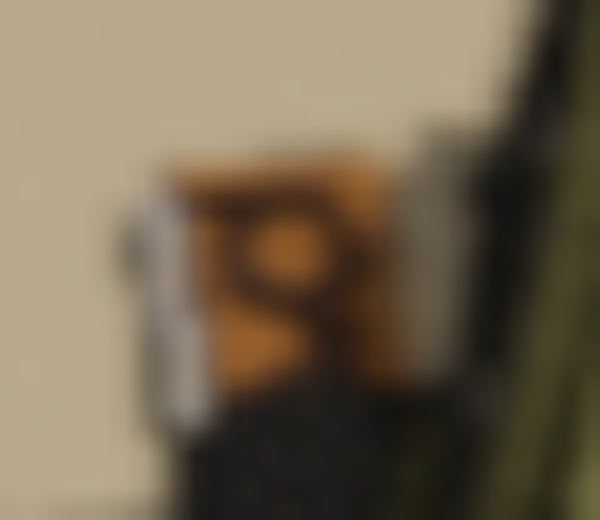

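The left pad is nearly over the letter's left edge: inner edge at about x=195 in the crop, or about 165 projected down, against a letter edge at 168. The tongs sit about 6 mm too far to the right, so I'll shift left and slightly forward.

Request:
servo_tool:
  plan:
    - [0.6,[0.3,-0.4,0],[0,0,-0.4]]
    - [0.6,[0.2,-0.2,0],[0,0,-0.4]]
    - [0.6,[0,0,0],[0,0,0]]
    - [0.6,[0,0,0],[0,0,0]]

```text
time_s: 10.92
tool_pos: [0.5232, -0.1816, 0.0403]
tool_rot: [179.8, -0.1, 7.5]
force: [-0.8, -0.6, -0.5]
grip_width: 0.0522
```

Request:
servo_tool:
  plan:
    - [0.62,[0,0.25,0],[0,0,0]]
    - [0.62,[0,0,0],[0,0,0]]
    - [0.62,[0,0,0],[0,0,0]]
    - [0.62,[0,0,0],[0,0,0]]

```text
time_s: 11.25
tool_pos: [0.5239, -0.1841, 0.0406]
tool_rot: [179.8, -0.1, 7.6]
force: [-0.0, 0.2, -0.9]
grip_width: 0.0541
```

Request:
servo_tool:
  plan:
    - [0.62,[0,0,0.5],[0,0,0]]
    - [0.62,[0,0,0.5],[0,0,0]]
    - [0.62,[0,0,0.5],[0,0,0]]
    - [0.62,[0,0,0.2],[0,0,0]]
    - [0.62,[0,0,0],[0,0,0]]

```text
time_s: 11.67
tool_pos: [0.5234, -0.1845, 0.0214]
tool_rot: [179.8, -0.1, 7.5]
force: [0.2, 0.0, -0.9]
grip_width: 0.0539
```

Request:
servo_tool:
  plan:
    - [0.62,[0,0,0.4],[0,0,0]]
    - [0.62,[0,0,0.4],[0,0,0]]
    - [0.62,[0,0,0.2],[0,0,0]]
    - [0.62,[0,0,0],[0,0,0]]
    - [0.62,[0,0,0],[0,0,0]]

```text
time_s: 12.08
tool_pos: [0.523, -0.1843, 0.0096]
tool_rot: [179.9, -0.0, 7.5]
force: [0.2, 1.0, -0.1]
grip_width: 0.0544
```

Run:
```python
from m import *
print(env.get_obs()["tool_pos"])
c=cam("top")
a=cv2.resize(c["image"][165:195,318:348],None,fx=13,fy=13,interpolation=cv2.INTER_CUBIC); c=cam("side")
b=cv2.resize(c["image"][160:225,230:295],None,fx=6,fy=6,interpolation=cv2.INTER_CUBIC); cv2.imwrite("pics/i.png",np.hstack([a,b]))
```

```text
[ 0.52301282 -0.18429484  0.00963093]
```

View pics/i.png

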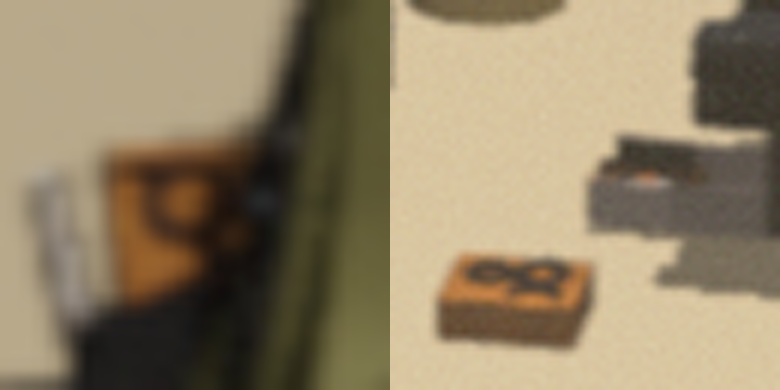

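The letter lies between both arms, about centred and untouched. Squeezing now.

Request:
servo_tool:
  plan:
    - [0.56,[0,0,0],[0,0,0]]
    - [0.53,[0,0,0],[0,0,0]]
    - [0.5,[0,0,0],[0,0,0]]
    - [0.47,[0,0,0],[0,0,0]]
    - [0.44,[0,0,0],[0,0,0]]
    - [0.4,[0,0,0],[0,0,0]]
    - [0.4,[0,0,0],[0,0,0]]
    - [0.4,[0,0,0],[0,0,0]]
    - [0.4,[0,0,0],[0,0,0]]
    - [0.4,[0,0,0],[0,0,0]]
  force: 40

```text
time_s: 13.02
tool_pos: [0.5237, -0.1845, 0.0106]
tool_rot: [179.8, -0.1, 7.6]
force: [0.3, 0.4, -0.6]
grip_width: 0.044
```

Stopped at 44 mm, so the letter is clamped. Lifting.

Request:
servo_tool:
  plan:
    - [0.4,[0,0,-0.3],[0,0,0]]
    - [0.4,[0,0,-0.6],[0,0,0]]
    - [0.4,[0,0,-0.8],[0,0,0]]
    - [0.4,[0,0,-0.8],[0,0,0]]
    - [0.4,[0,0,-0.8],[0,0,0]]
    - [0.4,[0,0,-0.8],[0,0,0]]
    - [0.4,[0,0,-0.8],[0,0,0]]
    - [0.4,[0,0,-0.8],[0,0,0]]
    - [0.4,[0,0,-0.8],[0,0,0]]
    - [0.4,[0,0,-0.8],[0,0,0]]
    - [0.4,[0,0,-0.8],[0,0,0]]
    - [0.4,[0,0,-0.8],[0,0,0]]
    - [0.4,[0,0,-0.5],[0,0,0]]
    - [0.4,[0,0,-0.2],[0,0,0]]
    - [0.4,[0,0,0],[0,0,0]]
    - [0.4,[0,0,0],[0,0,0]]

```text
time_s: 14.35
tool_pos: [0.5242, -0.1844, 0.1194]
tool_rot: [179.7, -0.3, 7.6]
force: [-0.4, 0.6, -1.8]
grip_width: 0.0434
```

Run:
```python
from m import *
o=env.get_obs();print(o["tool_pos"],o["tool_rot"],o["grip_width"],o["force"])
c=cam("side"); cv2.imwrite("pics/j.png",cv2.resize(c["image"][110:310,150:350],None,fx=3,fy=3,interpolation=cv2.INTER_CUBIC))
for l in letters(cam("top")): print(l)
```

```text
[ 0.5242395  -0.18438932  0.11943352] [179.69664161  -0.28419541   7.56563677] 0.043350007429541544 [-0.36778899  0.64867914 -1.83504615]
(array([284.01470588, 180.57352941]), ((604.7958984375, -36.84226989746094), (59.98212432861328, 45.951297760009766), 12.533051490783691))
(array([233.25423729, 173.3559322 ]), ((622.6107177734375, 106.50773620605469), (48.97584533691406, 39.59304428100586), 1.057094693183899))
(array([345.56609195, 181.54597701]), ((607.23193359375, -195.37445068359375), (162.5646514892578, 245.73704528808594), 72.47630310058594))
```

View pics/j.png

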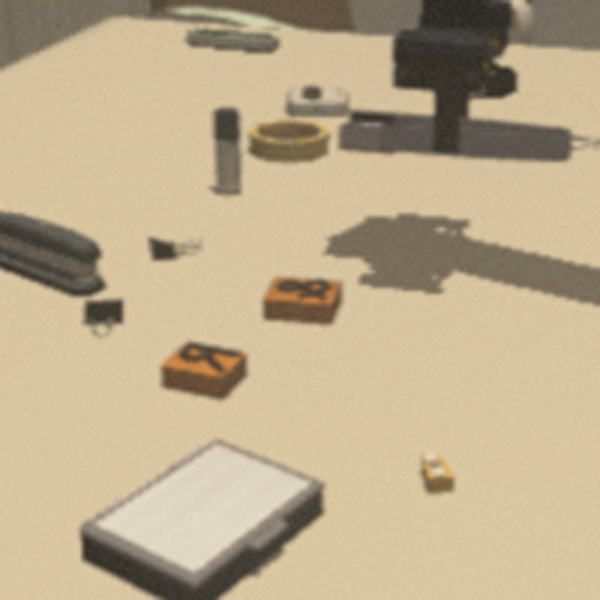

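The lid is shut and the other two letters are in place. The narrow letter is gone from its spot at about (369,240) in the crop, and the tongs are level. One close look from above.

Run:
```python
from m import *
c=cam("top"); u=proj(c,[.6,-.172,.12]).astype(int); print(u)
a=cv2.resize(c["image"][u[1]-20:u[1]+20,u[0]-20:u[0]+20],None,fx=10,fy=10,interpolation=cv2.INTER_CUBIC); c=cam("side")
u=proj(c,[.6,-.172,.125]).astype(int);print(u)
b=cv2.resize(c["image"][u[1]-20:u[1]+20,u[0]-20:u[0]+20],None,fx=10,fy=10,interpolation=cv2.INTER_CUBIC)
cv2.imwrite("pics/k.png",np.hstack([a,b]))
o=env.get_obs();print(o["tool_pos"],o["grip_width"],o["joint_velocities"])
```

```text
[337 175]
[272 153]
[ 0.52391916 -0.18427632  0.11887173] 0.04392107151228271 [-0.03645854  0.03253055 -0.01068266 -0.1632604  -0.02905835 -0.02923215
  0.01242347]
```

View pics/k.png

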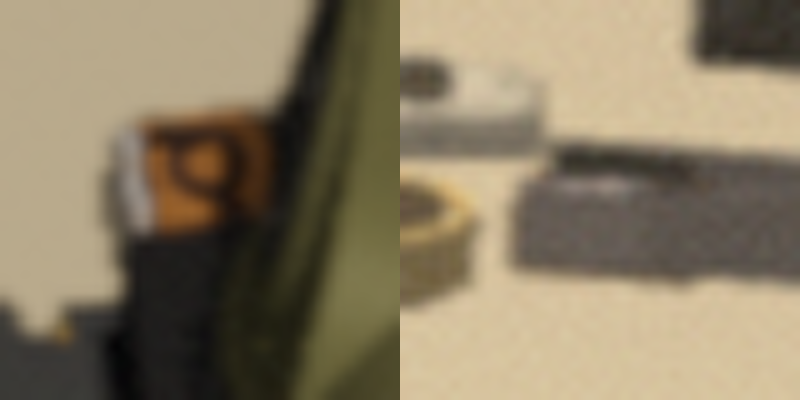

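The letter is clamped between the tips with its face up.

Request:
servo_tool:
  plan:
    - [0.4,[0,0,0],[0,0,0]]
    - [0.4,[0,0,0],[0,0,0]]
    - [0.4,[0,0,0],[0,0,0]]
    - [0.4,[0,0,0],[0,0,0]]
    - [0.4,[0,0,0],[0,0,0]]
    - [0.4,[0,0,0],[0,0,0]]

```text
time_s: 15.05
tool_pos: [0.5231, -0.1839, 0.1174]
tool_rot: [179.8, -0.1, 7.6]
force: [-0.5, -0.7, -1.2]
grip_width: 0.0439
```

```bash
python3 -c "
from h import *
o=env.get_obs();print(o['tool_pos'],o['grip_width'],abs(o['joint_velocities']).max());print(env.sign_off())"
```

```text
[ 0.52307572 -0.18392175  0.1173902 ] 0.04391268131258322 0.0967220779096388
the job is handed in; nothing more can be done
None
```

I shut the ink pad's lid, picked up the tongs, clamped the narrow letter across its 32 mm width and lifted it. I handed the job in at about 15 s with the letter held up and still; no verdict is reported.

- **Lid:** the side picture shows it flat on the tray. I pressed it down to about 25 mm with about 22 N.
- **Letter:** the last close-up shows it between the tips, face up. The tongs looked level, the grip was 44 mm wide (tips about 32 mm apart), and its centre should be about 0.117 m up, worked out from the tool height.
- **Other two letters:** measured again after the lift, they had moved less than 1 mm.
- **At hand-in:** joint speeds were below 0.1°/s.

Two things disagreed slightly. The tips sat about 5 mm further back than the geometry predicted. The arm also sank about 2 mm during the final hold. Both are well within the limits.

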